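Assemble the stub axle stack

ROBOT

A 6-joint arm with a two-finger parallel gripper is mounted at the origin on a cart in front of the work surface, level with it; the furniture and walls round the work are solid. World frame = base frame: x ahead of the robot, y to its left, z up, the work surface at z = 0. Lengths are in mm, angles in rad, forces in N, time in s.
With the tool pointing down it reaches from about 350 to 775 mm from the base axis. Payload 7.3 kg.
Tool frame: the origin (TCP) lies on the centre line of the jaws, within the pads' length; the fingertips stand robot.tip_reach ahead of it and the grasp point (between the pads) lies 8 mm behind it (robot.tip_reach is the distance from the TCP to the fingertips, in mm); z points along the fingers, y is the direction in which the jaws open and shut (so a half turn about z gives the same grasp; the last joint's range is limited). The gripper opens to 92 mm and grips with 3 to 60 N. Pads are 19 mm wide; open, the fingers measure 130 mm over their backs; the gripper's body (75 mm by 190 mm) begins 47 mm behind the grasp point.
Start: joints at [1.131, 0.342, 1.524, -0, 1.275, -0.146], TCP at [152.02, 502.527, 237.741] pointing down, gripper open.
Joint ranges: [-2.53, 2.53], [-0.77, 2.02], [0.04, 2.7], [-1, 4.14], [0.28, 2.66], [-3.11, 3.11]. Speed limits (rad/s): [2.57, 2.57, 3.14, 3.14, 3.14, 3.14].

INTERFACE

Orientations are given as a unit quaternion [x, y, z, w].
In Python, from station import robot gives the robot as it stands.
- The arm moves only by the tool move_arm, never from a script. Its argument "deltas" is a list of rows, each a list of 5 numbers: the finger opening in m, from 0 to 0.0918, then the shift along the tool's x, y, z in m, then the turn about the tool's z in rad. In form: [[jaw, x, y, z, roll], ...]. A call has 1 to 20 rows; each row shifts and turns the commanded pose from where the row before left it, along the tool's axes as they then stand; what a row does not reach is not made up. A row lasts 1/8 s, in which the tool goes at most 62.5 mm and 10.7 degrees, less where a joint would pass 70% of its speed; a pose out of reach is approached as far as the arm can. A call with a gripper value outside its range is refused whole. The fingers move at their own pace and stop on an object; "grip_force" is the grip in N (left out, the last holds). Time passes only in rows, so rows that do not move let the fingers close. It gives the time, the measured TCP pose, the force and the opening at its end, in the units of the state.
- robot.sense(): the state, without advancing time (a new reading comes with each control period).
- robot.capture(name): name is "side" or "top"; returns (picture, depth): 420x560x3 uint8, red, green, blue; 420x560 float32, mm along the optical axis (not along the pixel's ray), 0 where there is no reading.
- robot.camera_model(name): a dict with "fx", "fy", "cx", "cy" (pixels), "dist_coeffs" ([k1, k2, p1, p2, k3] as OpenCV has them; the pictures are not rectified), "view" (4x4, takes a point from world to camera coordinates). Camera axes: x right, y up, looking along -z (the intrinsics and any distortion apply to the point x, -y, -z); pixel columns grow to the right and rows downward; lengths in mm; the calibration is good to about 2 mm. A picture is of the moment at which its call begins. camera_model takes no time and is no camera call.
- robot.finish_job(): hands the job in, once; it reports no verdict.
Trained networks look in the newest picture that a camera, given by its name, has taken for a name from the list of things; names that differ only in an ending like _2 or _b are one class to them, and where a whole thing is asked for, a point or a joint stands for the part that bears it (a point fixed in the world has none). Each returns a list of dicts, best first, with "confidence" (0 to 1); they miss things now and then, are a little off and sometimes report something else, mostly with a low value. They report only what shows in the picture. A call takes as long as a camera call. They do not tell look-alikes from the thing itself.
- robot.boxes_of(camera, thing): "point" ([x, y, z] in mm, in world coordinates, good to about 4 mm: the middle of the surface that is visible of it).
- robot.trace(camera, thing): "region" (420x560 bool, what is visible of it).
- robot.mark_of(camera, thing): "point" ([x, y, z] in mm, in world coordinates, good to about 4 mm: a listed point, or the origin of a listed thing).
The state is a dict: "time": time; "joint_pos": joint angles; "qvel": joint speeds; "tau": joint torques, N m; "tcp_pos": TCP position; "tool_rot": TCP orientation; "contact_force": force on the tool from outside, world axes, zero at the start; "ft_torque": the same for the moment, N m; "grip_width": finger opening in mm.
Only numpy, scipy, OpenCV 4.12 (cv2) and the standard library are available. Lean on these libraries where they do the work, as an engineer would, in place of code of your own. Each camera call takes 0.05 s, during which the arm holds its last target. There are 200 camera calls.

TASK

Fit the four parts over the upright stub axle on the assembly stand, in this order from the bottom: the large black shaft seal flat on the stand's seat, the ball bearing on the seal, the flanged sleeve on the bearing with its flange down, and last the small black shaft seal over the sleeve's collar, down on its flange. Every part must be threaded on the axle, lie level and be let go; leave the plain bearing race and the small yellow carton where they are.

Things in the scene. Friction and masses are not known exactly. Their poses are not given: they have to be found in the camera images.
- axle_stand: Fixed stand among the parts: grey plate 84x84x12 mm, dark column with a round seat (diameter 64) 40 mm above the bench; upright on it the stub axle: boss diameter 36 from 40 to 48 mm height (top edge chamfered 2.5 mm), thin journal diameter 15 up to 77 mm, tapering to 6 mm across at its tip at 84 mm. Origin: centre of the plate's underside, on the bench; z up along the axle.
- large_seal: Loose large shaft seal: flat black ring with a brown inner lip, 68 mm outside diameter, 10 mm thick, clear bore 43 mm, 30 g, lying flat. Origin: centre of its underside; z up, along the ring's axis.
- bearing: Loose ball bearing: bright steel rings with a dark seal between them, 62 mm outside diameter, 16 mm thick, bore 30 mm as seen but only 25 mm clear, 160 g, lying flat. Origin: centre of its underside; z up, along its axis.
- sleeve: Loose flanged steel sleeve: flange 54 mm in diameter and 6 mm thick below, on it a thin-walled collar of 26 mm outside diameter, its top 20 mm above the underside (14 mm of collar above the flange, to be gripped there); through bore 21 mm; 120 g; standing flange down. Origin: centre of the flange's underside; z up, along its axis.
- small_seal: Loose small shaft seal: flat black ring like the large one, but 56 mm outside diameter, 9 mm thick, clear bore 34 mm, 25 g, lying flat. Origin: centre of its underside; z up, along the ring's axis.
- race: Bystander, loose, not part of the stack: plain bright bearing race, a smooth steel ring 66 mm outside diameter, 18 mm high, wide open bore and no balls. Origin: centre of its underside.
- fuse_carton: Bystander, loose: small yellow printed carton 36x52x26 mm, lying flat. Origin: centre of its underside.
Things that resemble listed ones, but are neither listed nor needed, are in the scene too. Leave any purple or turquoise look-alike of the small_seal alone.

How it is judged:
By the outcome, as a careful person would: the job done as asked, in the order asked, and still so for the second after the job is handed in, with the robot touching nothing.
It also fails if it takes over 96 s, if anything falls off the work surface, if the arm or the gripper's body presses on something with over 40 N, if the wrist force passes 120 N, or if a joint passes its speed limit or range.

## Working session

There is one attempt and no reset: what is moved stays moved. The work goes in short steps, Python scripts to look and compute and a tool call to move; the robot and the scene stay as the last step left them, time stands still between calls to the robot, and variables do not carry over. Pictures are saved under pics/ and viewed, about 12 in all and at most 16, crops included, and the job is handed in when it is done.

Besides the shell and the picture viewer there is one more tool, called after "Emit:" as name(argument=value, ...) on one line, values as JSON. move_arm: Moves the arm, as the interface text tells. Its arguments: {"type":"object","properties":{"deltas":{"type":"array"},"grip_force":{"type":"number"}},"required":["deltas"]}

```bash
ls; mkdir -p pics; cat > h.py <<'E'
import numpy as np, cv2
from station import robot
def cloud(name, depth):
    m=robot.camera_model(name); h,w=depth.shape
    K=np.array([[m['fx'],0,m['cx']],[0,m['fy'],m['cy']],[0,0,1.]])
    u,v=np.meshgrid(np.arange(w,dtype=float),np.arange(h,dtype=float))
    p=cv2.undistortPoints(np.stack([u.ravel(),v.ravel()],1)[:,None],K,np.array(m['dist_coeffs'],float)).reshape(h,w,2)
    c=np.stack([p[...,0]*depth,-p[...,1]*depth,-depth,np.ones_like(depth)],-1)
    return (c@np.linalg.inv(np.array(m['view'])).T)[...,:3]
def save(n,im): cv2.imwrite('pics/'+n,im[...,::-1])
E
python3 - <<'E'
from h import *
for c in('top','side'):
    im,d=robot.capture(c); save(c+'0.png',im); np.save(c+'0.npy',d)
    print(c,np.round(robot.camera_model(c)['view'],3).tolist())
    for t in ['axle_stand','large_seal','bearing','sleeve','small_seal','race','fuse_carton']:
        for r in robot.mark_of(c,t)[:3]: print(t,np.round(r['point']),round(r['confidence'],2))
print(robot.sense(), robot.tip_reach)
E
```

```text
pics
top [[0.035, -0.999, 0.002, -84.869], [0.976, 0.035, 0.215, -515.446], [-0.215, -0.006, 0.977, -992.165], [0.0, 0.0, 0.0, 1.0]]
axle_stand [ 493. -339.   -3.] 0.69
axle_stand [483. 257.  -1.] 0.63
axle_stand [ 480. -160.   -2.] 0.6
large_seal [468.  40.  -0.] 0.49
bearing [612. 158.   0.] 0.85
sleeve [ 467. -496.    0.] 0.53
small_seal [ 492. -340.   -1.] 0.58
small_seal [442. -58.   1.] 0.52
small_seal [ 535. -253.    2.] 0.48
race [630. 319.  -3.] 0.75
fuse_carton [ 464. -495.   -0.] 0.55
side [[-0.881, -0.473, 0.012, 441.945], [0.18, -0.311, 0.933, -161.71], [-0.437, 0.825, 0.359, -1221.658], [0.0, 0.0, 0.0, 1.0]]
axle_stand [478. 256.   2.] 0.69
large_seal [466.  38.   4.] 0.52
bearing [610. 162.   2.] 0.57
small_seal [ 532. -252.   -1.] 0.61
race [631. 327.  -1.] 0.77
{'time': 0.8, 'joint_pos': array([ 1.13100922e+00,  3.41958234e-01,  1.52412796e+00,  7.40109139e-06,
        1.27538433e+00, -1.45959325e-01]), 'qvel': array([1.55064725e-04, 3.78790045e-04, 3.09276940e-05, 1.95234930e-03,
       2.56217660e-04, 1.05255457e-03]), 'tau': array([-2.12319697e-03, -4.31090426e+01, -2.44466472e+01,  7.15951016e-02,
        4.82230028e-02, -3.33938112e-05]), 'tcp_pos': array([152.00978083, 502.5217683 , 237.75242633]), 'tool_rot': array([1.46387038e-01, 9.89227391e-01, 5.94876698e-05, 1.42404137e-05]), 'contact_force': array([-0.12061446, -0.29887646,  0.03019488]), 'ft_torque': array([ 0.01109474,  0.02218492, -0.03180107]), 'grip_width': 91.88318915182778} 11.0
```

View pics/top0.png

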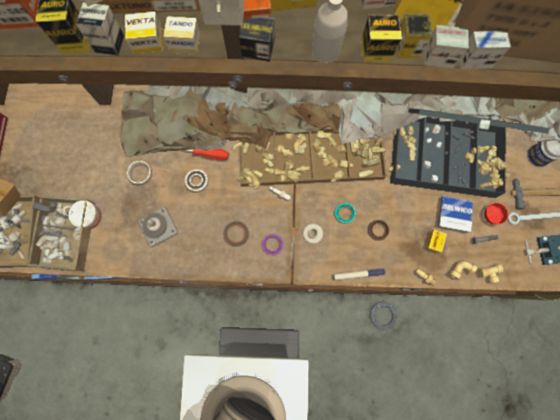

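View pics/side0.png

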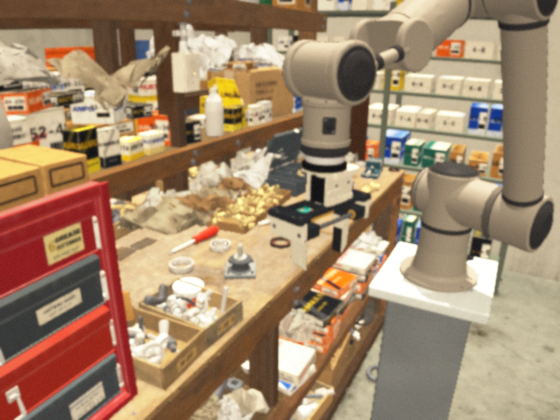

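The top view shows the stand at (157,226), race (139,172), bearing (196,180), large seal (236,233), purple ring (273,244), a pale part, probably the sleeve, at (313,234), turquoise ring (345,213) and small seal (378,230). In the side view the gripper hides part of the bench. Next I'll measure them from depth.

```bash
cat >> h.py <<'E'
def fit(P,im,cx,cy,r0,px,zlo=4,zhi=100):
    """blob near pixel: bounding circle of the points above bench"""
    v,u=np.mgrid[:420,:560]; near=np.hypot(u-px[0],v-px[1])<r0
    m=near&(P[...,2]>zlo)&(P[...,2]<zhi)
    n,l,st,ce=cv2.connectedComponentsWithStats(m.astype(np.uint8))
    i=1+np.argmax(st[1:,4]) ; q=P[l==i]
    (c,r)=cv2.minEnclosingCircle(q[:,:2].astype(np.float32))[:2]
    return np.round(c,1),round(2*r,1),np.round(np.percentile(q[:,2],[5,50,95,100]),1),len(q)
E
python3 - <<'E'
from h import *
im=cv2.imread('pics/top0.png')[...,::-1]; P=cloud('top',np.load('top0.npy'))
for n,px in dict(stand=(157,226),race=(139,172),bearing=(196,180),lseal=(236,233),purple=(273,244),sleeve=(313,234),turq=(345,213),sseal=(378,230),carton=(437,241)).items():
    print(n,*fit(P,im,0,0,28,px), 'bench',np.round(np.median(P[px[1]-24:px[1]+24,px[0]+24:px[0]+27,2]),1))
print('tip',P[226-8:226+6,150:165,2].max())
c=cv2.resize(im[140:270,110:410],None,fx=2.6,fy=2.6,interpolation=cv2.INTER_CUBIC); save('c1.png',c)
E
```

```text
stand [477.4 254.5] 113.8 [ 8.6 17.8 51.3 84.5] 961 bench -0.2
race [627.1 318.2] 71.5 [ 5.1 13.9 19.8 21.8] 219 bench -0.0
bearing [611.1 157.9] 64.4 [ 9.2 14.2 18.4 20.7] 340 bench 0.1
lseal [466.8  41.7] 70.6 [ 4.6  8.3 12.2 15.2] 226 bench 0.1
purple [443.2 -57.4] 61.6 [ 4.4  7.4 11.5 13.8] 182 bench -0.2
sleeve [ 474.1 -164.3] 55.3 [ 4.5  6.8 19.7 23.7] 236 bench 0.5
turq [ 535.3 -250.1] 60.0 [ 4.6  7.7 12.2 13.7] 189 bench 1.3
sseal [ 491.6 -340.6] 59.9 [ 4.3  7.6 12.  14.5] 195 bench 0.6
carton [ 462.2 -499.6] 70.3 [ 7.2 25.7 29.9 32.1] 342 bench 2.4
tip 83.36756103212383
```

View pics/c1.png

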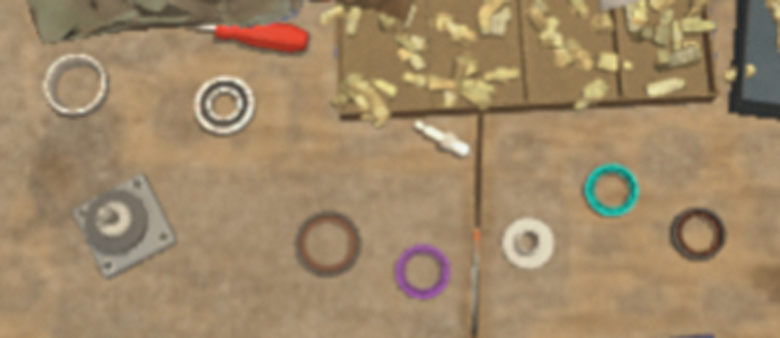

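The crop confirms every part and shows that the sleeve stands flange down. Next is the stand's axis. I'll start by squaring the tool to the world axes.

```bash
python3 - <<'E'
from h import *
im=cv2.imread('pics/top0.png')[...,::-1]; P=cloud('top',np.load('top0.npy'))
near=np.hypot(P[...,0]-477,P[...,1]-254)<60
for a,b in((36,90),(45,90),(46,50),(60,90),(75,90),(8,14)):
    q=P[near&(P[...,2]>a)&(P[...,2]<b)]; (c,r)=cv2.minEnclosingCircle(q[:,:2].astype(np.float32)); print(a,b,len(q),np.round(c,1),round(2*r,1),np.round(q.mean(0),1))
q=P[near&(P[...,2]>4)&(P[...,2]<25)][:,:2].astype(np.float32); print(cv2.minAreaRect(q))
P=cloud('side',np.load('side0.npy')); near=np.hypot(P[...,0]-477,P[...,1]-254)<60
for a,b in((36,90),(60,90),(75,90)):
    q=P[near&(P[...,2]>a)&(P[...,2]<b)]; (c,r)=cv2.minEnclosingCircle(q[:,:2].astype(np.float32)); print('side',a,b,len(q),np.round(c,1),round(2*r,1),np.round(q.mean(0),1),q[:,2].max())
E
```

```text
36 90 454 [476.9 255.5] 65.5 [476.4 253.6  44.8]
45 90 135 [476.5 254.6] 35.7 [475.4 252.2  56.7]
46 50 61 [476.3 255.6] 35.2 [473.5 252.2  47.8]
60 90 40 [477.  255.3] 14.9 [476.1 253.5  76.5]
75 90 27 [477.4 255.1] 14.2 [476.4 254.5  80.6]
8 14 374 [477.4 254.5] 113.8 [470.2 243.7  11.2]
((472.7129211425781, 257.6764221191406), (98.71070861816406, 93.26190948486328), 30.452178955078125)
side 36 90 291 [479.4 257.5] 69.0 [475.8 262.2  50.7] 86.84829771598305
side 60 90 56 [479.  257.4] 15.5 [478.4 258.2  73.5] 86.84829771598305
side 75 90 26 [479.  257.4] 15.5 [479.  257.4  80.4] 86.84829771598305
```

Emit:
move_arm(deltas=[[0.0918, 0, 0, 0, -0.147], [0.0918, 0, 0, 0, -0.147], [0.0918, -0.04, -0.04, 0, 0], [0.0918, -0.05, -0.06, 0, 0], [0.0918, -0.05, -0.06, 0, 0], [0.0918, -0.05, -0.06, 0, 0], [0.0918, -0.05, -0.06, 0, 0], [0.0918, -0.04, -0.06, 0, 0], [0.0918, -0.02, -0.06, 0, 0], [0.0918, 0, -0.05, 0, 0], [0.0918, 0, 0, 0, 0]], grip_force=15)

```text
time: 2.17
tcp_pos: [406.8, 106.5, 237.8]
tool_rot: [0.003, 1.0, -0.0, 0.0]
contact_force: [0.1, 0.1, 0.1]
grip_width: 91.6
```

Emit:
move_arm(deltas=[[0.0918, -0.03, -0.032, 0.02, 0], [0.0918, -0.03, -0.033, 0.03, 0], [0.0918, 0, 0, 0.04, 0], [0.0918, 0, 0, 0.04, 0], [0.0918, 0, 0, 0.03, 0], [0.0918, 0, 0, 0.018, 0], [0.0918, 0, 0, 0, 0], [0.0918, 0, 0, 0, 0]])

```text
time: 3.18
tcp_pos: [467.2, 44.8, 60.4]
tool_rot: [-0.0, 1.0, 0.0, 0.001]
contact_force: [0.8, -0.1, 0.8]
grip_width: 91.4
```

```bash
python3 - <<'E'
from h import *
for c in('top','side'):
    im,d=robot.capture(c); save(c+'1.png',im)
    P=cloud(c,d)
    if c=='side': save('c2.png',cv2.resize(im[170:310,180:420],None,fx=2.5,fy=2.5))
E
```

```text
(no output)
```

View pics/c2.png

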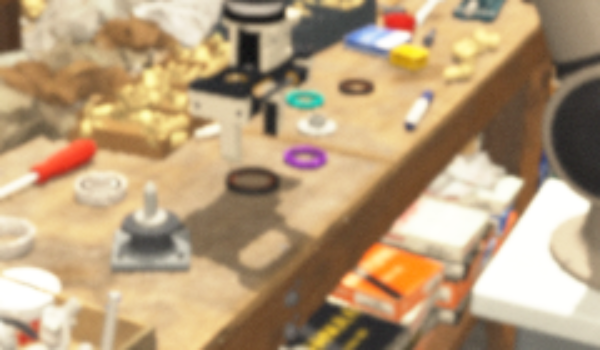

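The gripper is over the large seal and clear of the purple ring. I'll narrow the opening a little and descend.

Emit:
move_arm(deltas=[[0.084, 0, -0.003, 0.015, 0], [0.084, 0, 0, 0.015, 0], [0.084, 0, 0, 0.012, 0], [0.084, 0, 0, 0.006, 0], [0.084, 0, 0, 0, 0], [0.06, 0, 0, 0, 0], [0.06, 0, 0, 0, 0], [0.06, 0, 0, 0, 0], [0.06, 0, 0, 0, 0]], grip_force=15)

```text
time: 4.4
tcp_pos: [466.8, 41.2, 12.0]
tool_rot: [-0.0, 1.0, 0.0, 0.0]
contact_force: [0.2, 0.0, 2.9]
grip_width: 67.4
```

Emit:
move_arm(deltas=[[0.06, 0, 0, -0.02, 0], [0.06, 0, 0, -0.04, 0], [0.06, 0, 0, -0.04, 0], [0.06, 0, 0.03, -0.02, 0], [0.06, 0, 0.04, 0, 0], [0.06, -0.005, 0.04, 0, 0], [0.06, -0.005, 0.04, 0, 0], [0.06, 0, 0.04, 0, 0], [0.06, 0, 0.024, 0, 0], [0.06, 0, 0, 0, 0], [0.06, 0, 0, 0, 0]])

```text
time: 5.78
tcp_pos: [476.3, 254.6, 131.5]
tool_rot: [-0.0, 1.0, -0.0, -0.0]
contact_force: [-0.4, -0.2, 0.1]
grip_width: 67.9
```

```bash
python3 - <<'E'
from h import *
ims=[]
for c,s in(('top',(slice(170,290),slice(90,230))),('side',(slice(190,310),slice(170,310)))):
    im,d=robot.capture(c); np.save(c+'2.npy',d); ims.append(cv2.resize(im[s],None,fx=2.8,fy=2.8,interpolation=cv2.INTER_CUBIC))
save('c3.png',np.hstack(ims))
E
```

```text
(no output)
```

View pics/c3.png

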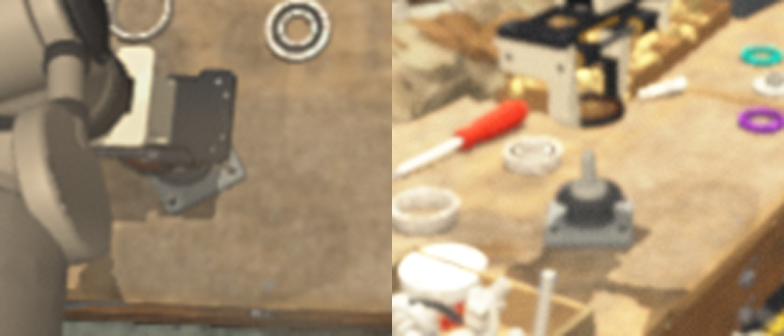

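Emit:
move_arm(deltas=[[0.06, -0.0007, 0.0006, 0.02, 0], [0.06, 0, 0, 0.02, 0], [0.06, 0, 0, 0.02, 0], [0.06, 0, 0, 0.008, 0], [0.06, 0, 0, 0, 0], [0.06, 0, 0, 0, 0]])

```text
time: 6.62
tcp_pos: [477.8, 255.8, 64.5]
tool_rot: [0.0, 1.0, 0.0, 0.001]
contact_force: [-0.5, 0.4, -0.4]
grip_width: 67.4
```

```bash
python3 - <<'E'
from h import *
im,d=robot.capture('side'); np.save('side3.npy',d)
P=cloud('side',d)
save('c4.png',cv2.resize(im[215:285,200:280],None,fx=7,fy=7,interpolation=cv2.INTER_CUBIC))
E
```

```text
(no output)
```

View pics/c4.png

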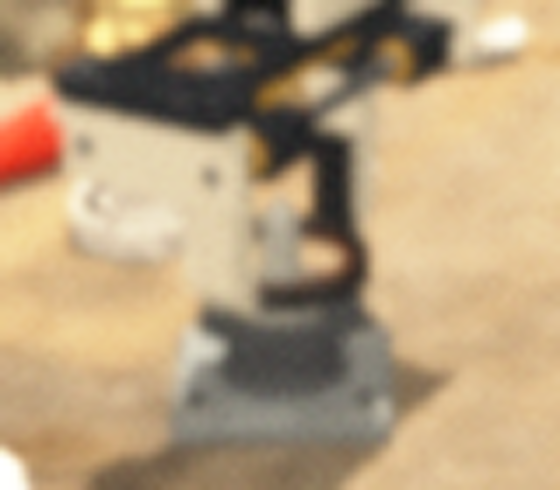

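The seal is already threaded on the journal. I'll lower it slowly to the seat.

Emit:
move_arm(deltas=[[0.06, 0, 0, 0.004, 0], [0.06, 0, 0, 0.004, 0], [0.06, 0, 0, 0.003, 0], [0.06, 0, 0, 0.001, 0], [0.06, 0, 0, 0, 0]])

```text
time: 7.3
tcp_pos: [477.1, 255.8, 52.0]
tool_rot: [-0.0, 1.0, -0.0, -0.0]
contact_force: [-2.3, -0.7, 4.2]
grip_width: 67.5
```

Emit:
move_arm(deltas=[[0.085, 0, 0, 0, 0], [0.085, 0, 0, 0, 0], [0.085, 0, 0, -0.01, 0], [0.085, 0, 0, -0.03, 0], [0.085, 0, 0, -0.04, 0], [0.085, -0.03, -0.02, 0, 0], [0.085, -0.04, -0.03, 0, 0], [0.085, -0.04, -0.03, 0, 0], [0.085, -0.024, -0.018, 0, 0], [0.085, 0, 0, 0, 0]])

```text
time: 8.55
tcp_pos: [612.7, 156.2, 131.9]
tool_rot: [0.001, 1.0, -0.0, 0.001]
contact_force: [-0.2, -0.1, 0.0]
grip_width: 85.1
```

```bash
python3 - <<'E'
from h import *
im,d=robot.capture('side'); P=cloud('side',d)
q=P[210:275,205:280].reshape(-1,3); q=q[np.hypot(q[:,0]-479,q[:,1]-257)<38]; t=q[(q[:,2]>42)&(q[:,2]<60)]
print(np.histogram(q[:,2],bins=np.arange(0,96,4))); print(cv2.minEnclosingCircle(t[:,:2].astype(np.float32)))
save('c5.png',cv2.resize(im[215:285,200:280],None,fx=7,fy=7,interpolation=cv2.INTER_CUBIC))
E
```

```text
(array([  0,   0,   0, 124,  49,  23,  24,  14,   5,  19,  30,  52, 139,
        61,   6,   9,   7,   9,  10,   7,   8,   6,   1]), array([ 0,  4,  8, 12, 16, 20, 24, 28, 32, 36, 40, 44, 48, 52, 56, 60, 64,
       68, 72, 76, 80, 84, 88, 92]))
((478.5731201171875, 256.2755126953125), 35.88255310058594)
```

View pics/c5.png

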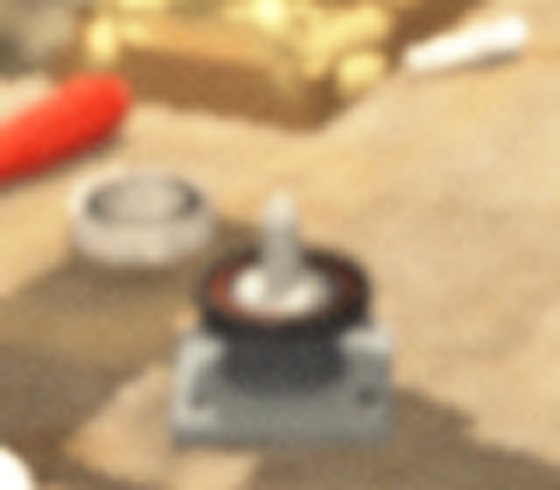

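The large seal lies flat on the seat. Next, the bearing.

Emit:
move_arm(deltas=[[0.085, 0.0015, 0.0017, 0.03, 0], [0.085, 0, 0, 0.04, 0], [0.085, 0, 0, 0.025, 0], [0.085, 0, 0, 0.015, 0], [0.085, 0, 0, 0.008, 0], [0.085, 0, 0, 0, 0], [0.055, 0, 0, 0, 0], [0.055, 0, 0, 0, 0], [0.055, 0, 0, 0, 0], [0.055, 0, 0, 0, 0], [0.055, 0, 0, 0, 0]], grip_force=30)

```text
time: 9.98
tcp_pos: [610.1, 159.7, 14.3]
tool_rot: [-0.0, 1.0, 0.0, 0.0]
contact_force: [-0.6, 0.2, 4.8]
grip_width: 60.8
```

Emit:
move_arm(deltas=[[0.055, 0, 0, -0.01, 0], [0.055, 0, 0, -0.03, 0], [0.055, 0, 0, -0.04, 0], [0.055, 0, 0, -0.035, 0], [0.055, 0.03, 0.02, 0, 0], [0.055, 0.04, 0.03, 0, 0], [0.055, 0.04, 0.03, 0, 0], [0.055, 0.024, 0.016, 0, 0], [0.055, 0, 0, 0, 0], [0.055, 0, 0, 0, 0]])

```text
time: 11.22
tcp_pos: [476.4, 255.3, 129.0]
tool_rot: [-0.0, 1.0, 0.0, 0.0]
contact_force: [0.0, 0.1, -1.4]
grip_width: 60.9
```

Emit:
move_arm(deltas=[[0.055, 0, 0, 0.015, 0], [0.055, 0, 0, 0.015, 0], [0.055, 0, 0, 0.015, 0], [0.055, 0, 0, 0.01, 0], [0.055, 0, 0, 0.004, 0], [0.055, 0, 0, 0.003, 0], [0.055, 0, 0, 0.002, 0], [0.055, 0, 0, 0.001, 0], [0.055, 0, 0, 0, 0]])

```text
time: 12.35
tcp_pos: [475.9, 255.6, 64.3]
tool_rot: [-0.0, 1.0, 0.0, 0.0]
contact_force: [-0.1, 0.2, 3.9]
grip_width: 60.8
```

Emit:
move_arm(deltas=[[0.085, 0, 0, 0, 0], [0.085, 0, 0, 0, 0], [0.085, 0, 0, -0.01, 0], [0.085, 0, 0, -0.03, 0], [0.06, 0, -0.02, -0.03, 0], [0.06, 0, -0.04, -0.01, 0], [0.06, 0, -0.05, 0, 0], [0.06, 0, -0.05, 0, 0], [0.06, 0, -0.05, 0, 0], [0.06, 0, -0.05, 0, 0], [0.06, 0, -0.05, 0, 0], [0.06, 0, -0.05, 0, 0], [0.06, 0, -0.04, 0, 0], [0.06, 0, -0.02, 0, 0], [0.06, 0, 0, 0, 0]])

```text
time: 14.22
tcp_pos: [475.9, -165.0, 143.9]
tool_rot: [0.001, 1.0, 0.0, 0.0]
contact_force: [0.3, 0.1, -1.2]
grip_width: 59.8
```

```bash
python3 - <<'E'
from h import *
im,d=robot.capture('side'); a=cv2.resize(im[215:285,200:280],None,fx=4.8,fy=4.8,interpolation=cv2.INTER_CUBIC)
im,d=robot.capture('top'); b=cv2.resize(im[190:260,120:200],None,fx=4.8,fy=4.8,interpolation=cv2.INTER_CUBIC)
save('c6.png',np.hstack([a,b]))
P=cloud('top',d)
q=P[np.hypot(P[...,0]-477,P[...,1]-255)<45]
for lo,hi in((58,100),(74,100)):
    t=q[(q[:,2]>lo)&(q[:,2]<hi)]; print(len(t),cv2.minEnclosingCircle(t[:,:2].astype(np.float32)),np.percentile(t[:,2],[10,50]))
t=q[(q[:,2]>62)&(q[:,2]<71)]; A=np.c_[t[:,:2]-[477,255],np.ones(len(t))]; print(np.linalg.lstsq(A,t[:,2],rcond=None)[0])
E
```

```text
420 ((474.8219299316406, 255.63023376464844), 32.0045051574707) [61.47977273 64.56600573]
28 ((477.4287109375, 254.4202423095703), 7.61475133895874) [77.05467651 81.10247649]
[-2.64821446e-03 -3.59536048e-03  6.50082972e+01]
```

View pics/c6.png

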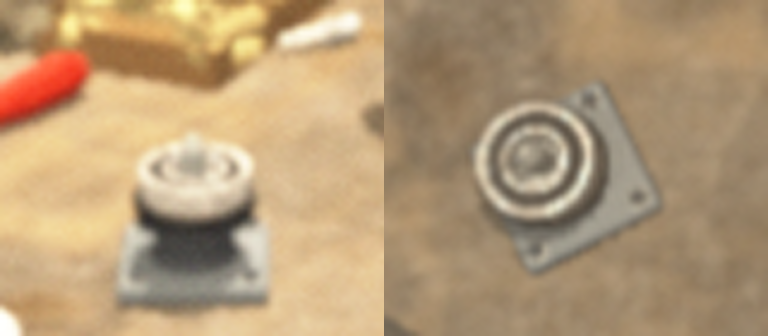

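The bearing is level and centred, with its top at about 65 mm. Next, the sleeve.

Emit:
move_arm(deltas=[[0.05, 0.0018, 0.0007, 0.03, 0], [0.05, 0, 0, 0.04, 0], [0.05, 0, 0, 0.03, 0], [0.05, 0, 0, 0.015, 0], [0.05, 0, 0, 0.0095, 0], [0.05, 0, 0, 0, 0], [0.02, 0, 0, 0, 0], [0.02, 0, 0, 0, 0], [0.02, 0, 0, 0, 0], [0.02, 0, 0, 0, 0], [0.02, 0, 0, 0, 0]], grip_force=30)

```text
time: 15.7
tcp_pos: [474.3, -163.9, 19.7]
tool_rot: [-0.0, 1.0, -0.0, 0.0]
contact_force: [-0.7, 0.2, 5.2]
grip_width: 24.8
```

Emit:
move_arm(deltas=[[0.02, 0, 0, -0.01, 0], [0.02, 0, 0, -0.03, 0], [0.02, 0, 0, -0.04, 0], [0.02, 0, 0.02, -0.03, 0], [0.02, 0, 0.03, -0.01, 0], [0.02, 0, 0.05, 0, 0], [0.02, 0, 0.05, 0, 0], [0.02, 0, 0.05, 0, 0], [0.02, 0, 0.05, 0, 0], [0.02, 0, 0.05, 0, 0], [0.02, 0, 0.05, 0, 0], [0.02, -0.0025, 0.04, 0, 0], [0.02, 0, 0.02, 0, 0], [0.02, 0, 0.0095, 0, 0], [0.02, 0, 0, 0, 0], [0.02, 0, 0, 0, 0]])

```text
time: 17.7
tcp_pos: [476.5, 254.6, 139.2]
tool_rot: [0.0, 1.0, -0.0, -0.0]
contact_force: [0.3, 0.2, -1.9]
grip_width: 24.7
```

```bash
python3 - <<'E'
from h import *
im,d=robot.capture('side'); save('c7.png',cv2.resize(im[190:285,190:290],None,fx=6,fy=6,interpolation=cv2.INTER_CUBIC))
P=cloud('side',d)
q=P[np.hypot(P[...,0]-478,P[...,1]-256)<40]; t=q[(q[:,2]>122)&(q[:,2]<134)]; print(len(t)); print(cv2.minEnclosingCircle(t[:,:2].astype(np.float32)),t.mean(0))
E
```

```text
111
((476.7387390136719, 256.41082763671875), 26.946319580078125) [471.78512372 263.61627775 128.20427898]
```

View pics/c7.png

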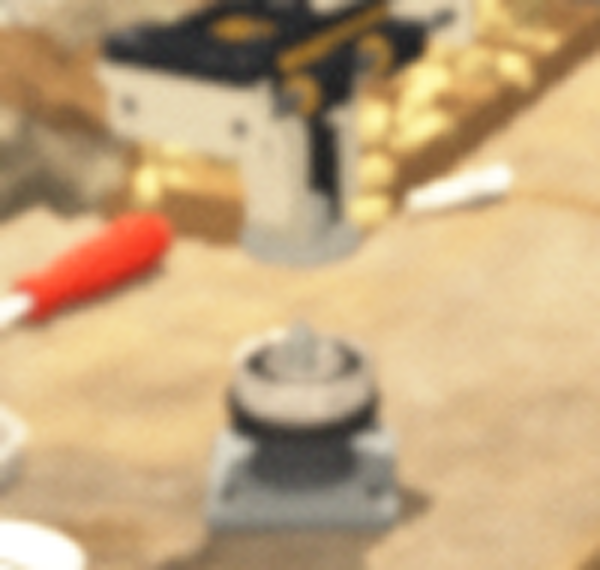

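Emit:
move_arm(deltas=[[0.02, -0.0012, 0.0008, 0.01, 0], [0.02, 0, 0, 0.015, 0], [0.02, 0, 0, 0.006, 0], [0.02, 0, 0, 0.006, 0], [0.02, 0, 0, 0.006, 0], [0.02, 0, 0, 0, 0]])

```text
time: 18.5
tcp_pos: [477.4, 256.5, 95.8]
tool_rot: [-0.0, 1.0, -0.0, -0.0]
contact_force: [-0.4, 0.5, -1.4]
grip_width: 24.6
```

Emit:
move_arm(deltas=[[0.02, 0, 0, 0.004, 0], [0.02, 0, 0, 0.003, 0], [0.02, 0, 0, 0.002, 0], [0.02, 0, 0, 0.001, 0], [0.02, 0, 0, 0, 0]])

```text
time: 19.12
tcp_pos: [477.7, 256.6, 86.2]
tool_rot: [-0.0, 1.0, 0.0, 0.0]
contact_force: [0.5, -0.4, -0.9]
grip_width: 24.6
```

Emit:
move_arm(deltas=[[0.02, 0, 0, 0.001, 0], [0.02, 0, 0, 0, 0]])

```text
time: 19.38
tcp_pos: [477.8, 256.6, 85.7]
tool_rot: [-0.0, 1.0, 0.0, 0.0]
contact_force: [-0.4, -0.5, 3.7]
grip_width: 24.8
```

Emit:
move_arm(deltas=[[0.05, 0, 0, 0, 0], [0.05, 0, 0, 0, 0], [0.05, 0, 0, -0.01, 0], [0.05, 0, 0, -0.03, 0], [0.08, 0, -0.02, -0.02, 0], [0.08, 0, -0.04, 0, 0], [0.08, 0, -0.05, 0, 0], [0.08, 0, -0.05, 0, 0], [0.08, 0, -0.05, 0, 0], [0.08, 0, -0.05, 0, 0], [0.08, 0, -0.05, 0, 0], [0.08, 0, -0.05, 0, 0], [0.08, 0, -0.05, 0, 0], [0.08, 0, -0.05, 0, 0], [0.08, -0.007, -0.05, 0, 0], [0.08, -0.007, -0.04, 0, 0], [0.08, 0, -0.03, 0, 0], [0.08, 0, -0.017, 0, 0], [0.08, 0, 0, 0, 0]], grip_force=15)

```text
time: 21.75
tcp_pos: [491.6, -340.9, 145.2]
tool_rot: [0.0, 1.0, 0.0, 0.0]
contact_force: [0.6, 0.1, -0.2]
grip_width: 79.9
```

```bash
python3 - <<'E'
from h import *
im,d=robot.capture('side'); a=cv2.resize(im[215:285,200:280],None,fx=4.8,fy=4.8,interpolation=cv2.INTER_CUBIC)
im,d=robot.capture('top'); b=cv2.resize(im[190:260,120:200],None,fx=4.8,fy=4.8,interpolation=cv2.INTER_CUBIC)
save('c8.png',np.hstack([a,b]))
P=cloud('top',d)
q=P[np.hypot(P[...,0]-477,P[...,1]-255)<45]
for lo,hi in((69,100),(78,100)):
    t=q[(q[:,2]>lo)&(q[:,2]<hi)]; print(len(t),cv2.minEnclosingCircle(t[:,:2].astype(np.float32)),np.percentile(t[:,2],[10,50,90]))
t=q[(q[:,2]>69)&(q[:,2]<75)]; A=np.c_[t[:,:2]-[477,255],np.ones(len(t))]; print(np.linalg.lstsq(A,t[:,2],rcond=None)[0])
E
```

```text
332 ((475.1979064941406, 256.4687194824219), 30.270835876464844) [69.90155889 72.49415662 83.07562936]
68 ((477.777587890625, 256.7799072265625), 13.374610900878906) [79.46734088 83.05859265 86.82693884]
[ 5.48572155e-03 -1.01931169e-02  7.16707462e+01]
```

View pics/c8.png

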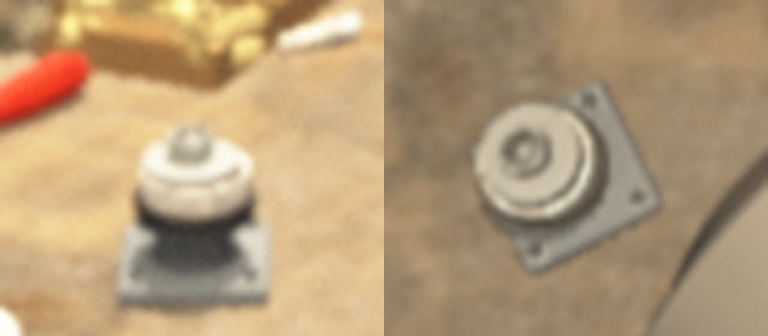

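The sleeve is level at about 72 mm, with the collar centred at (477.8, 256.8). Next, the small seal.

Emit:
move_arm(deltas=[[0.08, 0, 0, 0.04, 0], [0.08, 0, 0, 0.04, 0], [0.08, 0, 0, 0.03, 0], [0.08, 0, 0, 0.015, 0], [0.08, 0, 0, 0.008, 0], [0.08, 0, 0, 0, 0], [0.045, 0, 0, 0, 0], [0.045, 0, 0, 0, 0], [0.045, 0, 0, 0, 0], [0.045, 0, 0, 0, 0]])

```text
time: 23.1
tcp_pos: [492.0, -340.7, 12.7]
tool_rot: [-0.0, 1.0, -0.0, 0.0]
contact_force: [-0.9, 0.6, 3.3]
grip_width: 55.1
```

Emit:
move_arm(deltas=[[0.045, 0, 0, -0.01, 0], [0.045, 0, 0, -0.03, 0], [0.045, 0, 0, -0.04, 0], [0.045, 0, 0.02, -0.04, 0], [0.045, 0, 0.04, -0.012, 0], [0.045, 0, 0.05, 0, 0], [0.045, 0, 0.05, 0, 0], [0.045, 0, 0.05, 0, 0], [0.045, 0, 0.05, 0, 0], [0.045, 0, 0.05, 0, 0], [0.045, 0, 0.05, 0, 0], [0.045, 0.007, 0.05, 0, 0], [0.045, 0.007, 0.05, 0, 0], [0.045, 0, 0.05, 0, 0], [0.045, 0, 0.04, 0, 0], [0.045, 0, 0.03, 0, 0], [0.045, 0, 0.017, 0, 0], [0.045, 0, 0, 0, 0], [0.045, 0, 0, 0, 0]])

```text
time: 25.48
tcp_pos: [477.7, 255.6, 144.2]
tool_rot: [0.0, 1.0, -0.0, -0.0]
contact_force: [-0.9, -0.4, -0.5]
grip_width: 54.9
```

```bash
python3 - <<'E'
from h import *
im,d=robot.capture('side'); save('c9.png',cv2.resize(im[190:285,190:290],None,fx=6,fy=6,interpolation=cv2.INTER_CUBIC))
E
```

```text
(no output)
```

View pics/c9.png

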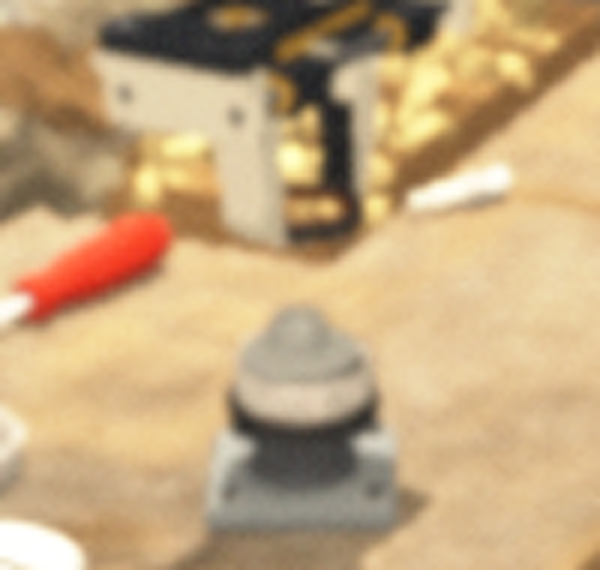

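Emit:
move_arm(deltas=[[0.045, 0, 0.001, 0.015, 0], [0.045, 0, 0, 0.015, 0], [0.045, 0, 0, 0.01, 0], [0.045, 0, 0, 0.005, 0], [0.045, 0, 0, 0.004, 0], [0.045, 0, 0, 0.004, 0], [0.045, 0, 0, 0.003, 0], [0.045, 0, 0, 0.0015, 0], [0.045, 0, 0, 0, 0]])

```text
time: 26.65
tcp_pos: [477.7, 257.6, 86.8]
tool_rot: [-0.0, 1.0, 0.0, 0.0]
contact_force: [-0.0, -0.2, -0.7]
grip_width: 54.9
```

Emit:
move_arm(deltas=[[0.045, 0, 0, 0.0015, 0], [0.045, 0, 0, 0.001, 0], [0.045, 0, 0, 0, 0]])

```text
time: 27.02
tcp_pos: [477.8, 257.6, 84.7]
tool_rot: [-0.0, 1.0, 0.0, 0.0]
contact_force: [-1.8, -0.8, 4.2]
grip_width: 54.7
```

Emit:
move_arm(deltas=[[0.08, 0, 0, 0, 0], [0.08, 0, 0, 0, 0], [0.08, 0, 0, -0.01, 0], [0.08, 0, 0, -0.03, 0], [0.08, 0, 0, -0.04, 0], [0.08, 0, -0.04, -0.02, 0], [0.08, 0, -0.05, 0, 0], [0.08, 0, -0.05, 0, 0], [0.08, 0, -0.05, 0, 0], [0.08, 0, -0.05, 0, 0], [0.08, 0, -0.03, 0, 0], [0.08, 0, 0, 0, 0]])

```text
time: 28.52
tcp_pos: [477.9, -14.2, 184.8]
tool_rot: [0.002, 1.0, -0.0, 0.0]
contact_force: [-0.1, 0.6, -0.8]
grip_width: 80.0
```

```bash
python3 - <<'E'
from h import *
im,d=robot.capture('side'); a=cv2.resize(im[215:285,200:280],None,fx=4.8,fy=4.8,interpolation=cv2.INTER_CUBIC)
im,d=robot.capture('top'); b=cv2.resize(im[190:260,120:200],None,fx=4.8,fy=4.8,interpolation=cv2.INTER_CUBIC)
save('c10.png',np.hstack([a,b]))
P=cloud('top',d)
print('race',*fit(P,im,0,0,28,(139,172)),'carton',*fit(P,im,0,0,28,(437,241)))
q=P[np.hypot(P[...,0]-477,P[...,1]-255)<45]
t=q[(q[:,2]>77)&(q[:,2]<83.5)]; r=np.hypot(t[:,0]-478,t[:,1]-257); t=t[(r>16)]; A=np.c_[t[:,:2]-[478,257],np.ones(len(t))]; print(len(t),cv2.minEnclosingCircle(t[:,:2].astype(np.float32)),np.linalg.lstsq(A,t[:,2],rcond=None)[0])
E
```

```text
race [630.2 325.7] 76.5 [ 5.9 13.9 20.3 21.8] 215 carton [ 465.  -501.2] 75.5 [ 8.8 25.7 28.9 32.1] 337
169 ((475.4522705078125, 258.35589599609375), 29.097286224365234) [-1.43851708e-03 -8.81556011e-03  7.98056650e+01]
```

View pics/c10.png

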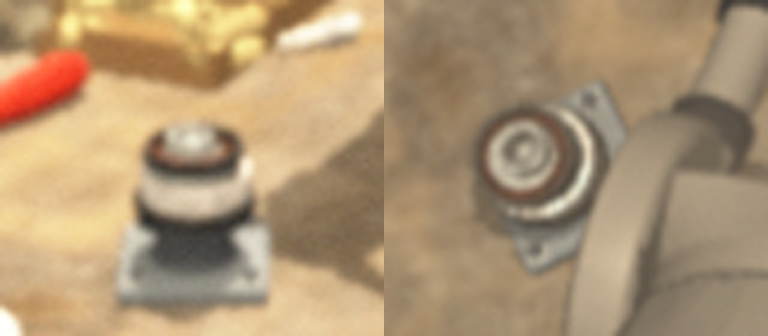

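The whole stack is threaded and level: the small seal's top is at about 80 mm, against 81 nominal. I'm handing the job in.

```bash
python3 -c "
from station import robot
print(robot.finish_job())"
```

```text
the job is handed in; nothing more can be done
None
```

All four parts are stacked on the axle in the order asked: large seal, bearing, sleeve with its flange down, and small seal over the collar. All are let go. I handed the job in at about 29 s with the arm well clear.

**Last checks, from the pictures and depth:**
- **Heights and level:** the top faces read about 65 mm (bearing, nominal 66), 72 mm (sleeve flange, nominal 72) and 80 mm (small seal, nominal 81). Their fitted tilts were under about 1°. I judged the large seal's flat seating from the side picture and from the height at which it touched.
- **Forces:** readings at the end of each move were never above about 5 N.
- **Race and carton:** I did not touch them. The last depth fit put the race 3 mm and 7.5 mm (x, y) from the first one, so the two fits disagree. The arm did not go within reach of it, and the last circle fit came out too wide (76 mm against 66 mm real), so I put this down to noise and did not check further.

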